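# Unstack cleaned driveline parts onto their outline tiles

## Robot

A 7-joint arm with a two-finger parallel gripper is mounted at the origin on the work surface. World frame = base frame: x ahead of the robot, y to its left, z up, the work surface at z = 0. Lengths are in m, angles in rad, forces in N, time in s.
With the tool pointing down it reaches from about 0.4 to 0.875 m from the base axis. Payload 19.3 kg.
Tool frame: the origin (TCP) lies at the very end of the fingers, on their centre line; the grasp point (between the pads) lies 19 mm behind it; z points along the fingers, y is the line along which they close (so a half turn about z gives the same grasp; the last joint's range is limited). The gripper opens to 85 mm and grips with 20 to 120 N. Pads are 22 mm wide; open, the fingers measure 114 mm over their backs; the gripper's body (76 mm by 85 mm) begins 54 mm behind the grasp point. The pads swing forward as they close: fully open they stand 13 mm farther back than shut.
Start: joints at [1.109, 0.521, -0.036, 1.599, 0.021, 1.021, -0.113], TCP at [0.239, -0.578, 0.231] pointing down, gripper open.
Joint ranges: [-2.91, 2.91], [-0.3, 2.13], [-1.5, 1.42], [0.17, 2.43], [-1.26, 4.41], [0.16, 1.93], [-2.52, 2.52]. Speed limits (rad/s): [1.89, 1.89, 2.39, 2.39, 3.01, 3.01, 3.01].

## Interface

Orientations are given as [roll, pitch, yaw] about the fixed x, y, z axes, in that order (R = Rz(yaw) Ry(pitch) Rx(roll)).
In Python, from workcell import bot, grab_frame, calibration, job gives the robot as it stands.
- The arm moves only by the tool nudge_tcp, called as name([rows], argument=value, ...), one row to a line, values as JSON. Schema: {"type":"object","properties":{"steps":{"type":"array","items":{"type":"array","prefixItems":[{"type":"number"},{"type":"array","items":{"type":"number"},"minItems":3,"maxItems":3},{"type":"array","items":{"type":"number"},"minItems":3,"maxItems":3}],"minItems":3,"maxItems":3},"minItems":1,"maxItems":5},"clamp_n":{"type":"number"},"only":{"type":"string"},"quiet":{"type":"boolean"},"lines":{"type":"string"}},"required":["steps"],"additionalProperties":false}. steps is a list of rows, 1 to 5 of them, each written [opening, [dx, dy, dz], [rx, ry, rz]]: the finger opening in m, then dx, dy, dz in m, then a rotation vector rx, ry, rz in rad; each row is the pose to reach, as a shift and turn from the pose commanded when the call began, along the tool's axes at that moment; what a row does not reach only later rows make up. A row lasts 1/8 s, in which the tool goes at most 0.0625 m and 0.188 rad, less where a joint would pass 70% of its speed; a pose out of reach is approached as far as the arm can. The fingers move at their own pace and stop on an object; clamp_n is the grip in N (left out, the last holds). Time passes only in rows, so rows that do not move let the fingers close. The tool returns the time, the measured TCP pose, the force, the opening and the grip force at its end. only (a regular expression) keeps the lines of the reply that match it, lines (a string "A,B") keeps lines A to B, and quiet returns only ok. Input that does not fit is refused with a message, and nothing moves.
- bot.observe(): the state, without advancing time (a new reading comes with each control period).
- grab_frame(name): name is "scene" or "top" or "wrist"; returns (picture, depth): 384x512x3 uint8, blue, green, red; 384x512 float32, m along the optical axis (not along the pixel's ray), 0 where there is no reading.
- calibration(name): a dict with "vfov" (degrees; the focal length in pixels is half the picture's height over the tangent of half this angle, whatever the lens; pixels are square), "cx", "cy" (the principal point, pixels), "eye" and "attitude" of the camera in the world. Camera axes: x right, y down, z forward; pixel columns grow to the right and rows downward; lengths in m; the calibration is good to about 2 mm. A picture is of the moment at which its call begins: read the wrist's pose just before it. calibration takes no time and is no camera call; for the wrist camera it gives the pose at the moment of the call.
- job.job_done(): hands the job in; it is judged then, once.
The state is a dict: "clock": time; "qpos": joint angles; "qd": joint speeds; "joint_efforts": joint torques, N m; "position": TCP position; "tool_rot": TCP orientation; "force": force on the tool from outside, world axes, zero at the start; "moment": the same for the moment, N m; "grip_width": finger opening in m; "finger_force": force on a finger pad.
Only numpy, scipy, OpenCV 4.12 (cv2) and the standard library are available. Lean on these libraries where they do the work, as an engineer would, in place of code of your own. Each camera call takes 0.05 s, during which the arm holds its last target. There are 200 camera calls.

## Task

The cleaned driveline parts stand in two stacks on the bench, a bearing block at the foot of one and a sprocket at the foot of the other; one carries a hub nut, the other a ball bearing with a grease cap on it. Take the stacks apart and lay each part squarely on the wooden tile painted with its own outline, flat and the same way up as it stood, the long block lengthwise along its rectangle (how the round parts and the nut are turned does not matter). Do not let any part tumble or roll over, and finish with all five lying still on their tiles.

Things in the scene. Friction and masses are not known exactly. Their poses are not given: they have to be found in the camera images.
- block: aluminium bearing block, a plain rectangular bar 96 mm long (its x axis), 46 mm wide (its y) and 24 mm high, with a small dark bolt hole near each end; it starts flat on the bench, the bottom part of one stack. Origin: centre of its underside; z up
- sprocket: steel sprocket, a flat toothed wheel 64 mm across the teeth and 24 mm high with a small dark centre hole; it starts flat on the bench, the bottom part of the other stack. Origin: centre of its underside; z up its axis; may be gripped across the teeth at any yaw
- nut: dark steel six-sided hub nut, 42 mm across flats (48.5 mm across corners), 22 mm high, dark thread hole. It starts flat on top of the block or of the sprocket. Origin: centre of its underside; z up; one pair of flats faces its +x and -x, the others every 60 degrees
- bearing: steel ball bearing with a black seal ring, a plain round disc 44 mm in diameter, 22 mm high. It starts flat on top of the block or of the sprocket (whichever does not carry the nut), with the cap on it. Origin: centre of its underside; z up its axis
- cap: brass grease cap, a small round plug 30 mm in diameter, 24 mm high, straight-sided to 17 mm and then rounded off to its top. It starts on top of the bearing. Origin: centre of its underside; z up its axis
- block_pad: place of the block: a brown wooden tile 6 mm thick, flat and fixed on the bench, painted in black with the block's full-size outline at its centre, a rectangle 96 x 46 mm with a pale dot near each end; tile 114 (its x) x 66 mm; the rectangle's long side lies along the tile's x. Origin: centre of the tile's underside; its top is 6 mm above that
- sprocket_pad: place of the sprocket: a brown wooden tile 6 mm thick, flat and fixed on the bench, painted in black with the sprocket's full-size outline at its centre, a toothed disc 64 mm across with a pale 20 mm dot in the middle; tile 84 x 84 mm. Origin: centre of the tile's underside; its top is 6 mm above that
- nut_pad: place of the nut: a brown wooden tile 6 mm thick, flat and fixed on the bench, painted in black with the nut's full-size outline at its centre, a hexagon 42 mm across flats with a pale 24 mm dot in the middle; tile 84 x 84 mm. Origin: centre of the tile's underside; its top is 6 mm above that
- bearing_pad: place of the bearing: a brown wooden tile 6 mm thick, flat and fixed on the bench, painted in black with the bearing's full-size outline at its centre, a plain disc 44 mm across with a pale 16 mm dot in the middle; tile 84 x 84 mm. Origin: centre of the tile's underside; its top is 6 mm above that
- cap_pad: place of the cap: a brown wooden tile 6 mm thick, flat and fixed on the bench, painted in black with the cap's full-size outline at its centre, a plain small disc 30 mm across without any dot; tile 84 x 84 mm. Origin: centre of the tile's underside; its top is 6 mm above that
There are look-alikes about, which are no part of the job. What is shaped like the cap_pad but red or turquoise is not meant.

How it is judged:
At the end, for the whole second after the job is handed in: Each of the five parts rests flat (within 0.1 rad) and right way up directly on its own tile, its centre within 12 mm of the tile's centre, the block's long axis within 0.2 rad of its rectangle's, and all are at rest (horizontal distance between cap and cap_pad below 0.012 m and z of cap in the frame of cap_pad between 0.003 and 0.0095 m and angle between each of cap, bearing, nut, sprocket, block's own z axis and vertical below 0.1 rad and linear speed of each of cap, bearing, nut, sprocket, block below 0.02 m/s and angular speed of each of cap, bearing, nut, sprocket, block below 0.2 rad/s and horizontal distance between bearing and bearing_pad below 0.012 m and z of bearing in the frame of bearing_pad between 0.003 and 0.0095 m and horizontal distance between nut and nut_pad below 0.012 m and z of nut in the frame of nut_pad between 0.003 and 0.0095 m and horizontal distance between sprocket and sprocket_pad below 0.012 m and z of sprocket in the frame of sprocket_pad between 0.003 and 0.0095 m and horizontal distance between block and block_pad below 0.012 m and z of block in the frame of block_pad between 0.003 and 0.0095 m and angle between the x axis of block and the x axis of block_pad, either way round below 0.2 rad); the robot touches nothing.
It fails at once if the cap tumbled (tilted more than 0.8 rad) (angle between cap's own z axis and vertical above 0.8 rad).
It fails at once if the bearing tumbled (tilted more than 0.8 rad) (angle between bearing's own z axis and vertical above 0.8 rad).
It fails at once if the nut tumbled (tilted more than 0.8 rad) (angle between nut's own z axis and vertical above 0.8 rad).
It fails at once if the sprocket tumbled (tilted more than 0.8 rad) (angle between sprocket's own z axis and vertical above 0.8 rad).
It fails at once if the block tumbled (tilted more than 0.8 rad) (angle between block's own z axis and vertical above 0.8 rad).
It also fails if it takes over 131 s, if anything falls off the work surface, if the arm or the gripper's body presses on something with over 40 N, if the wrist force passes 120 N, or if a joint passes its speed limit or range.

## Working session

There is one attempt and no reset: what is moved stays moved. The work goes in short steps, Python scripts to look and compute and a tool call to move; the robot and the scene stay as the last step left them, time stands still between calls to the robot, and variables do not carry over. Pictures are saved under pics/ and viewed, at most 14 in all, crops included, and the job is handed in when it is done.

```bash
mkdir -p pics; ls; python3 - <<'E'
from workcell import bot, grab_frame, calibration, job
import cv2,numpy as np
s=bot.observe(); print(s['clock'],s['position'],s['tool_rot'],s['grip_width'])
for n in("top","scene"):
    p,d=grab_frame(n); cv2.imwrite(f'pics/{n}0.png',p); np.save(f'pics/{n}0.npy',d); print(n,calibration(n))
E
```

```text
pics
0.0 [ 0.23846807 -0.57736137  0.23073916] [-3.14048005e+00  1.14143010e-04  3.91773943e-01] 0.08571734051271983
top {'vfov': 44.963688812419186, 'cx': 254.00940225029825, 'cy': 191.95030187092715, 'eye': array([ 0.21835706, -0.01511654,  1.41342878]), 'attitude': array([-2.963521  ,  0.01629827, -1.57637984])}
scene {'vfov': 54.90724268843335, 'cx': 249.73159221700573, 'cy': 191.04069222828315, 'eye': array([ 0.9369043 , -0.08465968,  0.84189905]), 'attitude': array([-2.58530694, -0.00663894,  1.45233526])}
```

View pics/top0.png

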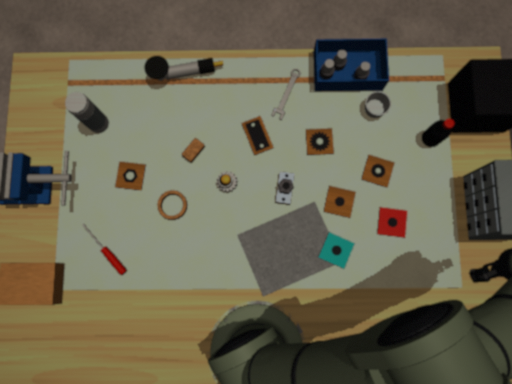

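View pics/scene0.png

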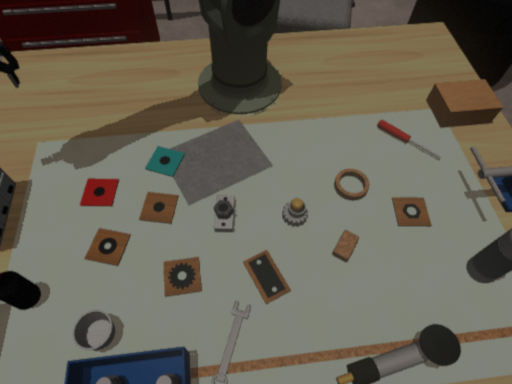

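```bash
cat > h.py <<'E'
import numpy as np, cv2
from scipy.spatial.transform import Rotation as R
from workcell import bot, grab_frame, calibration
def pt(c,u,v,z):
    f=192/np.tan(np.radians(c['vfov']/2)); M=R.from_euler('xyz',c['attitude']).as_matrix()
    r=M@np.array([(u-c['cx'])/f,(v-c['cy'])/f,1]); e=np.array(c['eye'])
    return e+r*(z-e[2])/r[2]
def to_tool(x,y,z,yaw=None):
    """shift+rotz along tool axes from commanded ~ measured pose"""
    s=bot.observe(); M=R.from_euler('xyz',s['tool_rot']).as_matrix()
    d=M.T@(np.array([x,y,z])-s['position'])
    return np.round(d,4)
E
python3 - <<'E'
import cv2,numpy as np
p=cv2.imread('pics/top0.png'); s=cv2.imread('pics/scene0.png')
r=lambda i,x,y,w,h,k:cv2.resize(i[y:y+h,x:x+w],None,fx=k,fy=k,interpolation=cv2.INTER_CUBIC)
cv2.imwrite('pics/c1.png',r(p,210,110,200,120,4))
a=np.hstack([r(s,380,180,60,60,6),r(s,75,215,60,60,6)]);cv2.imwrite('pics/c2.png',a)
E
```

```text
(no output)
```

View pics/c1.png

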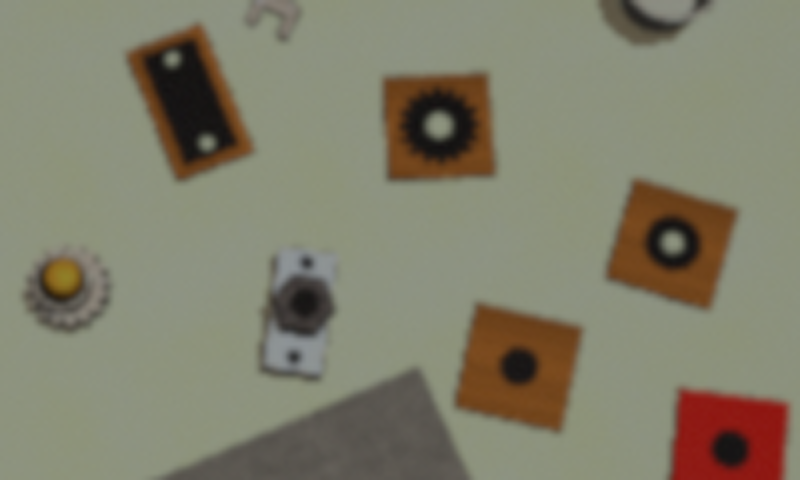

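View pics/c2.png

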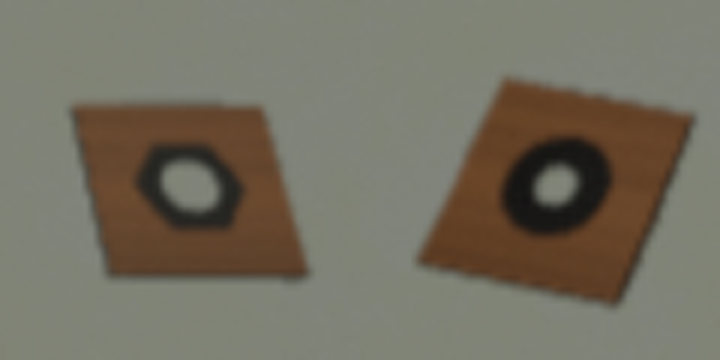

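```bash
python3 - <<'E'
from h import *
t=calibration("top"); s=calibration("scene")
dt=np.load('pics/top0.npy')
T={'blkpad1':(172,60,.006),'blkpad2':(207,143,.006),'sprpad':(439,125,.006),'bearpad':(672,243,.006),'cappad':(518,366,.006),'cap':(62,278,.07),'nut':(303,303,.046),'bh1':(307,263,.024),'bh2':(293,357,.024),'nutpad':((130-210)*4,(176-110)*4,.006)}
for k,(u,v,z) in T.items():
    U=210+(u+.5)/4-.5;V=110+(v+.5)/4-.5
    D=dt[int(round(V)),int(round(U))]; 
    f=192/np.tan(np.radians(t['vfov']/2)); M=R.from_euler('xyz',t['attitude']).as_matrix()
    q=t['eye']+M@np.array([(U-t['cx'])/f,(V-t['cy'])/f,1])*D
    print(k,np.round(pt(t,U,V,z),4),q.round(4))
S={'cappad':(159.5,208,.006),'bearpad':(107.5,246,.006),'nutpad':(411.7,210.8,.006),'sprpad':(182,276,.006),'blkpad':(267,272,.006),'cap':(297,203,.065),'nut':(224,208,.046)}
for k,(u,v,z) in S.items(): print('S',k,np.round(pt(s,u,v,z),4))
# refine tiles by brown mask in top, subpixel
p=cv2.imread('pics/top0.png'); h=cv2.cvtColor(p,cv2.COLOR_BGR2HSV)
for n,(u,v) in {'nutpad':(130,176),'sprpad':(320,141),'bearpad':(378,171),'cappad':(339,201),'blkpad':(257,135)}.items():
    m=np.zeros(p.shape[:2],np.uint8); w=24
    sub=h[v-w:v+w,u-w:u+w]; m=((sub[...,1]>110)&(sub[...,0]<25)).astype(np.uint8)
    c=max(cv2.findContours(m,0,1)[0],key=cv2.contourArea)
    P=np.array([pt(t,a[0][0]+u-w,a[0][1]+v-w,.006)[:2] for a in c],np.float32)
    print(n,cv2.minAreaRect(P*1000))
E
```

```text
blkpad1 [0.6884 0.0096 0.006 ] [0.6889 0.0096 0.0044]
blkpad2 [ 0.6202 -0.0175  0.006 ] [ 0.6193 -0.0175  0.0091]
sprpad [ 0.6329 -0.1996  0.006 ] [ 0.6311 -0.1988  0.0122]
bearpad [ 0.5364 -0.3766  0.006 ] [ 0.5364 -0.3766  0.006 ]
cappad [ 0.4411 -0.2541  0.006 ] [ 0.4407 -0.2538  0.0081]
cap [0.4996 0.0907 0.07  ] [0.4988 0.0904 0.0736]
nut [ 0.4839 -0.0884  0.046 ] [ 0.4828 -0.0881  0.0514]
bh1 [ 0.5193 -0.0932  0.024 ] [ 0.5183 -0.0929  0.0286]
bh2 [ 0.4465 -0.0813  0.024 ] [ 0.4462 -0.0812  0.0257]
nutpad [0.5268 0.3938 0.006 ] [0.5274 0.3945 0.0034]
S cappad [ 0.4461 -0.2555  0.006 ]
S bearpad [ 0.5382 -0.3799  0.006 ]
S nutpad [0.529  0.3914 0.006 ]
S sprpad [ 0.6347 -0.2019  0.006 ]
S blkpad [ 0.648  -0.0039  0.006 ]
S cap [0.5049 0.0876 0.065 ]
S nut [ 0.4877 -0.0897  0.046 ]
nutpad ((527.2296142578125, 392.70587158203125), (81.51431274414062, 81.17656707763672), 83.00323486328125)
sprpad ((631.9482421875, -199.03826904296875), (80.7566146850586, 81.59630584716797), 2.4800491333007812)
bearpad ((535.9494018554688, -375.7322082519531), (81.57244873046875, 80.7417221069336), 71.41271209716797)
cappad ((440.41644287109375, -253.84555053710938), (81.79744720458984, 80.87479400634766), 76.16300201416016)
blkpad ((653.8740844726562, -4.030628204345703), (110.88164520263672, 63.57194519042969), 21.224454879760742)
```

nudge_tcp([
  [0.085,[0.04,-0.044,0],[0,0,-0.18]],
  [0.085,[0.08,-0.088,0],[0,0,-0.36]],
  [0.085,[0.12,-0.132,0],[0,0,-0.54]],
  [0.085,[0.16,-0.176,0],[0,0,-0.72]],
  [0.085,[0.2,-0.22,0],[0,0,-0.9]],
], clamp_n=40)

```text
clock: 0.72
position: [0.3398, -0.2961, 0.2313]
tool_rot: [3.142, 0.0, 1.298]
force: [1.7, -0.5, 0.1]
grip_width: 0.085
finger_force: 0.0
```

```bash
python3 -c "
from h import *
s=bot.observe();print(s['clock'],s['position'],s['tool_rot'],s['qpos'],to_tool(.50,.09,.2))"
```

```text
0.725 [ 0.33975604 -0.29609864  0.23128157] [3.14157393e+00 1.63375190e-04 1.29760950e+00] [ 0.87340672  0.25994507 -0.34325773  2.02484736  0.11319477  0.8744453
  0.19486652] [0.415  0.0501 0.0312]
```

nudge_tcp([
  [0.085,[0.055,0.006,0],[0,0,-0.14]],
  [0.085,[0.11,0.012,0],[0,0,-0.279]],
  [0.085,[0.165,0.018,0],[0,0,-0.279]],
  [0.085,[0.22,0.024,0],[0,0,-0.279]],
  [0.085,[0.27,0.03,0],[0,0,-0.279]],
])

```text
clock: 1.35
position: [0.443, -0.0449, 0.2313]
tool_rot: [3.142, 0.0, 1.571]
force: [0.1, 0.3, -0.1]
grip_width: 0.085
finger_force: 0.0
```

```bash
python3 -c "
from h import *
s=bot.observe();print(s['clock'],s['position'],s['tool_rot'],s['qpos'],to_tool(.50,.09,.2))
c=calibration('wrist');print(c)
p,d=grab_frame('wrist');cv2.imwrite('pics/w1.png',p)"
```

```text
1.35 [ 0.44304882 -0.0448644   0.23133323] [3.14150825e+00 6.71738363e-05 1.57093305e+00] [ 0.42886433  0.27286201 -0.54936614  2.0290623   0.18272192  0.88640706
 -0.22000539] [0.1349 0.057  0.0313]
{'vfov': 67.99095672999655, 'cx': 252.67993880581915, 'cy': 185.83911732233102, 'eye': array([0.44268136, 0.0400051 , 0.37418803]), 'attitude': array([ 2.80696369e+00, -4.85597771e-04,  1.07170456e-03])}
```

View pics/w1.png

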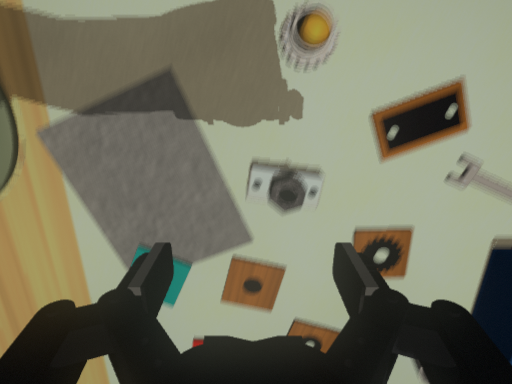

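nudge_tcp([
  [0.085,[0.05,0.02,0],[0,0,0]],
  [0.085,[0.098,0.042,0.01],[0,0,0]],
  [0.085,[0.098,0.042,0.01],[0,0,0]],
])

```text
clock: 1.78
position: [0.4851, 0.055, 0.2206]
tool_rot: [-3.141, -0.002, 1.576]
force: [-0.3, -0.4, 0.1]
grip_width: 0.0851
finger_force: 0.0
```

```bash
python3 - <<'E'
from h import *
c={'vfov': 67.99095672999655, 'cx': 252.67993880581915, 'cy': 185.83911732233102, 'eye': np.array([0.44268136, 0.0400051 , 0.37418803]), 'attitude':np.array([ 2.80696369e+00, -4.85597771e-04,  1.07170456e-03])}
for n,u,v,z in [('h1',257,183,.024),('h2',318,187,.024),('nut',288,188,.046),('bp1',393,132,.006),('bp2',451,111,.006),('cap',314,26,.068),('cappad',253,285,.006),('sprpad',381,255,.006)]: print(n,pt(c,u,v,z).round(4))
s=bot.observe();print(s['clock'],s['position'],to_tool(.50,.09,.2))
c=calibration('wrist');print(c)
p,d=grab_frame('wrist');cv2.imwrite('pics/w2.png',p)
E
```

```text
h1 [ 0.4486 -0.0779  0.024 ]
h2 [ 0.5282 -0.0833  0.024 ]
nut [ 0.4862 -0.0769  0.046 ]
bp1 [ 0.6232 -0.0146  0.006 ]
bp2 [0.6918 0.0116 0.006 ]
cap [0.5012 0.0948 0.068 ]
cappad [ 0.4437 -0.2516  0.006 ]
sprpad [ 0.6351 -0.1974  0.006 ]
1.775 [0.48507676 0.05502149 0.22055269] [0.0349 0.0151 0.0206]
{'vfov': 67.99095672999655, 'cx': 252.67993880581915, 'cy': 185.83911732233102, 'eye': array([0.4844093 , 0.13962219, 0.36356989]), 'attitude': array([2.80880299e+00, 4.69657939e-04, 5.94057012e-03])}
```

View pics/w2.png

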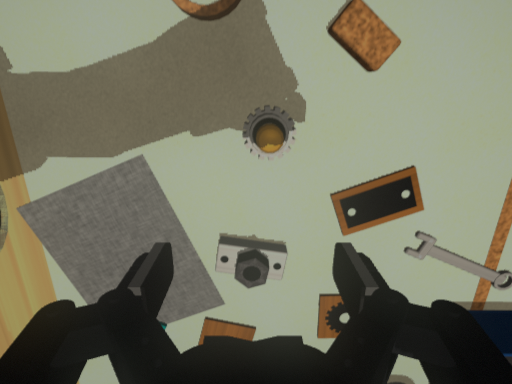

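```bash
python3 - <<'E'
from h import *
p=cv2.imread('pics/w2.png')
r=lambda x,y,w,h,k:cv2.resize(p[y:y+h,x:x+w],None,fx=k,fy=k,interpolation=cv2.INTER_CUBIC)
cv2.imwrite('pics/c3.png',np.hstack([r(235,95,70,80,5),r(210,220,80,80,5)]))
E
```

```text
(no output)
```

View pics/c3.png

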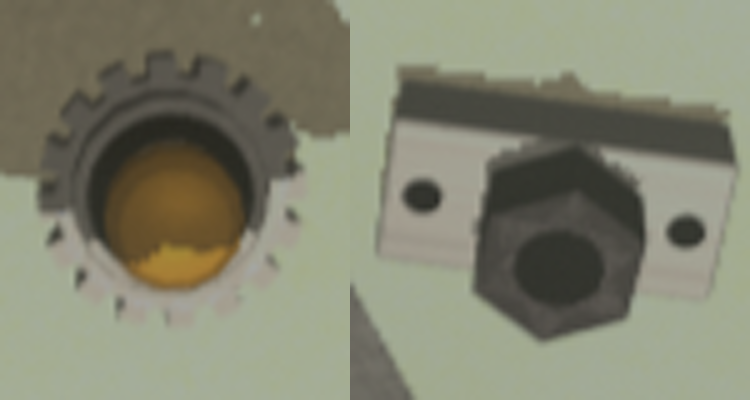

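```bash
python3 - <<'E'
from h import *
c={'vfov': 67.99095672999655, 'cx': 252.67993880581915, 'cy': 185.83911732233102, 'eye':np.array([0.4844093 , 0.13962219, 0.36356989]), 'attitude':np.array([2.80880299e+00, 4.69657939e-04, 5.94057012e-03])}
for n,u,v,z in [('cap',270,138.6,.063),('spr',269.2,132.4,.024),('bear_x',270.6,132,.046),('nut',252,273.6,.046),('h1',224.4,259,.024),('h2',277.2,266.2,.024),('bp1',352,212,.006),('bp2',406,195,.006),('sprpad',344,318,.006)]: print(n,pt(c,u,v,z).round(4))
s=bot.observe();print(s['clock'],s['position'],s['tool_rot'],s['qpos'],to_tool(.50,.09,.2))
E
```

```text
cap [0.5029 0.0886 0.063 ]
spr [0.5041 0.0894 0.024 ]
bear_x [0.5044 0.0931 0.046 ]
nut [ 0.4847 -0.0928  0.046 ]
h1 [ 0.4464 -0.0852  0.024 ]
h2 [ 0.5199 -0.0964  0.024 ]
bp1 [ 0.6215 -0.0211  0.006 ]
bp2 [0.691  0.0043 0.006 ]
sprpad [ 0.6308 -0.2044  0.006 ]
1.825 [0.48452363 0.0528009  0.22067821] [-3.14026815e+00 -5.69286648e-04  1.57363894e+00] [ 0.22480725  0.3629478  -0.57286882  1.94236799  0.24574298  0.90626475
 -0.4686437 ] [0.0371 0.0156 0.0207]
```

nudge_tcp([
  [0.085,[0.0367,0.0185,0],[0,0,0]],
  [0.085,[0.0367,0.0185,0.05],[0,0,0]],
  [0.085,[0.0367,0.0185,0.1],[0,0,0]],
  [0.085,[0.0367,0.0185,0.15],[0,0,0]],
  [0.06,[0.0367,0.0185,0.174],[0,0,0]],
])

```text
clock: 2.45
position: [0.5019, 0.0864, 0.0451]
tool_rot: [-3.139, 0.001, 1.57]
force: [0.5, 0.2, -0.1]
grip_width: 0.0699
finger_force: 0.0
```

nudge_tcp([
  [0.04,[0,0,0],[0,0,0]],
  [0.04,[0,0,0],[0,0,0]],
  [0.04,[0,0,0],[0,0,0]],
])

```text
clock: 2.82
position: [0.5039, 0.0878, 0.0486]
tool_rot: [3.14, -0.0, 1.57]
force: [-0.4, 1.1, -0.1]
grip_width: 0.0398
finger_force: 0.0
```

```bash
python3 -c "
from h import *
c=calibration('wrist');print(c)
p,d=grab_frame('wrist');cv2.imwrite('pics/w3.png',p)"
```

```text
{'vfov': 67.99095672999655, 'cx': 252.67993880581915, 'cy': 185.83911732233102, 'eye': array([0.50335334, 0.1726133 , 0.19143435]), 'attitude': array([ 2.80719434e+00, -2.30560536e-03,  2.21580883e-04])}
```

View pics/w3.png

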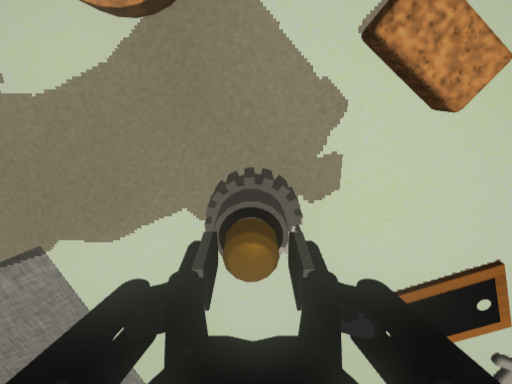

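```bash
python3 - <<'E'
from h import *
c={'vfov': 67.99095672999655, 'cx': 252.67993880581915, 'cy': 185.83911732233102, 'eye':np.array([0.50335334, 0.1726133 , 0.19143435]), 'attitude':np.array([ 2.80719434e+00, -2.30560536e-03,  2.21580883e-04])}
print(pt(c,250.5,254,.063),pt(c,253.5,204,.024))
E
```

```text
[0.50253215 0.09040303 0.063     ] [0.50427713 0.1021971  0.024     ]
```

nudge_tcp([
  [0.0,[0,0,0.001],[0,0,0]],
  [0.0,[0,0,0.001],[0,0,0]],
  [0.0,[0,0,0.001],[0,0,0]],
], clamp_n=30)

```text
clock: 3.25
position: [0.5038, 0.0879, 0.0475]
tool_rot: [3.14, 0.0, 1.57]
force: [-5.3, -1.4, 21.7]
grip_width: 0.0286
finger_force: 28.1
```

nudge_tcp([
  [0.0,[0,0,-0.01],[0,0,0]],
  [0.0,[0,0,-0.04],[0,0,0]],
  [0.0,[0,0,-0.08],[0,0,0]],
  [0.0,[-0.05,-0.01,-0.08],[0,0,0]],
  [0.0,[-0.1,-0.02,-0.08],[0,0,0]],
])

```text
clock: 3.88
position: [0.4831, -0.013, 0.1272]
tool_rot: [3.14, 0.0, 1.572]
force: [1.4, -0.7, -0.8]
grip_width: 0.0281
finger_force: 29.8
```

nudge_tcp([
  [0,[-0.05,-0.01,0],[0,0,0]],
  [0,[-0.1,-0.02,0],[0,0,0]],
  [0,[-0.15,-0.027,0],[0,0,0]],
  [0,[-0.18,-0.032,0],[0,0,0]],
  [0,[-0.18,-0.032,0],[0,0,0]],
])

```text
clock: 4.5
position: [0.4505, -0.1942, 0.1266]
tool_rot: [-3.142, 0.001, 1.567]
force: [-0.9, -0.3, -0.5]
grip_width: 0.0286
finger_force: 29.8
```

```bash
python3 -c "
from h import *
c=calibration('wrist');print(c);print(to_tool(.443,-.254,.06),bot.observe()['qpos'])
p,d=grab_frame('wrist');cv2.imwrite('pics/w4.png',p)"
```

```text
{'vfov': 67.99095672999655, 'cx': 252.67993880581915, 'cy': 185.83911732233102, 'eye': array([ 0.45048529, -0.10927436,  0.26938722]), 'attitude': array([ 2.80638840e+00, -3.80534607e-04, -3.01556439e-03])}
[-0.0598 -0.0072  0.0666] [ 0.67157131  0.50411793 -0.50418829  2.02278241  0.37016422  0.70313222
 -0.07012221]
```

View pics/w4.png

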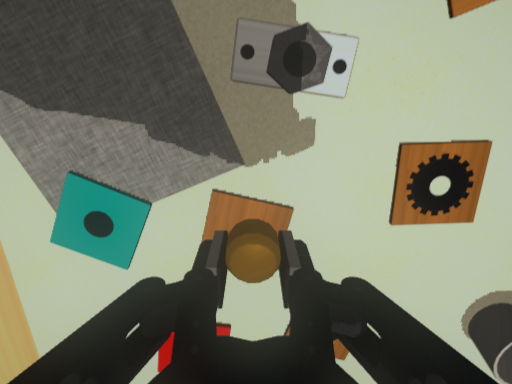

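```bash
python3 - <<'E'
from h import *
c={'vfov': 67.99095672999655, 'cx': 252.67993880581915, 'cy': 185.83911732233102, 'eye':np.array([ 0.45048529, -0.10927436,  0.26938722]), 'attitude':np.array([ 2.80638840e+00, -3.80534607e-04, -3.01556439e-03])}
a=pt(c,214,191,.006);b=pt(c,293,208,.006);d=(b-a)[:2];L=np.hypot(*d);n=np.array([d[1],-d[0]])/L
print(a,b,L,(a+b)[:2]/2+n*.042)
for n,u,v,z in [('sprpad',440,185.5,.006),('nut',299,59,.046),('h1',248,52,.024),('h2',340,66,.024)]: print(n,pt(c,u,v,z).round(4))
E
```

```text
[ 0.41216073 -0.2062928   0.006     ] [ 0.49084078 -0.22478484  0.006     ] 0.08082392666441683 [ 0.4418914  -0.25642476]
sprpad [ 0.6338 -0.2013  0.006 ]
nut [ 0.4839 -0.0906  0.046 ]
h1 [ 0.447  -0.0836  0.024 ]
h2 [ 0.5201 -0.0939  0.024 ]
```

nudge_tcp([
  [0,[-0.04,-0.005,0.0],[0,0,0]],
  [0,[-0.061,-0.0075,0.03],[0,0,0]],
  [0,[-0.061,-0.0075,0.07],[0,0,0]],
  [0,[-0.061,-0.0075,0.105],[0,0,0]],
  [0,[-0.061,-0.0075,0.112],[0,0,0]],
])

```text
clock: 5.18
position: [0.4433, -0.2512, 0.013]
tool_rot: [-3.139, -0.002, 1.573]
force: [0.5, 0.2, 1.6]
grip_width: 0.0282
finger_force: 29.8
```

nudge_tcp([
  [0,[0,0,0.004],[0,0,0]],
  [0,[0,0,0.004],[0,0,0]],
])

```text
clock: 5.42
position: [0.4443, -0.2529, 0.0113]
tool_rot: [3.14, 0.001, 1.571]
force: [0.1, -0.3, -0.8]
grip_width: 0.0283
finger_force: 29.8
```

nudge_tcp([
  [0,[-0.001,-0.001,0.0015],[0,0,0]],
  [0,[-0.001,-0.001,0.003],[0,0,0]],
  [0,[-0.001,-0.001,0.003],[0,0,0]],
])

```text
clock: 5.8
position: [0.4428, -0.2543, 0.0077]
tool_rot: [3.141, 0.001, 1.57]
force: [-0.3, -0.7, 4.8]
grip_width: 0.0284
finger_force: 30.3
```

nudge_tcp([
  [0.05,[0,0,0],[0,0,0]],
  [0.06,[0,0,0],[0,0,0]],
  [0.085,[0,0,-0.03],[0,0,0]],
  [0.085,[0,0,-0.07],[0,0,0]],
  [0.085,[0.02,0,-0.12],[0,0,0]],
])

```text
clock: 6.42
position: [0.4421, -0.2344, 0.128]
tool_rot: [-3.14, -0.001, 1.569]
force: [-0.1, -0.8, 1.0]
grip_width: 0.085
finger_force: 0.0
```

nudge_tcp([
  [0.085,[0.05,0.005,0],[0,0,0]],
  [0.085,[0.06,0.007,0],[0,0,0]],
  [0.085,[0.06,0.007,0],[0,0,0]],
])

```text
clock: 6.8
position: [0.4497, -0.1737, 0.1272]
tool_rot: [-3.141, 0.0, 1.572]
force: [0.5, 0.3, -0.2]
grip_width: 0.0851
finger_force: 0.0
```

```bash
python3 -c "
from h import *
c=calibration('wrist');print(c);print(to_tool(.503,.0895,.1))
p,d=grab_frame('wrist');cv2.imwrite('pics/w5.png',p)
p,d=grab_frame('top');
cv2.imwrite('pics/t5.png',np.hstack([cv2.resize(p[180:220,315:365],None,fx=6,fy=6),cv2.resize(p[160:210,205:255],None,fx=6,fy=6)[:240]]))"
```

```text
{'vfov': 67.99095672999655, 'cx': 252.67993880581915, 'cy': 185.83911732233102, 'eye': array([ 0.44933526, -0.08882576,  0.27007111]), 'attitude': array([ 2.80696046e+00, -1.72200587e-04,  2.16763416e-03])}
[0.2631 0.0536 0.0272]
```

View pics/w5.png

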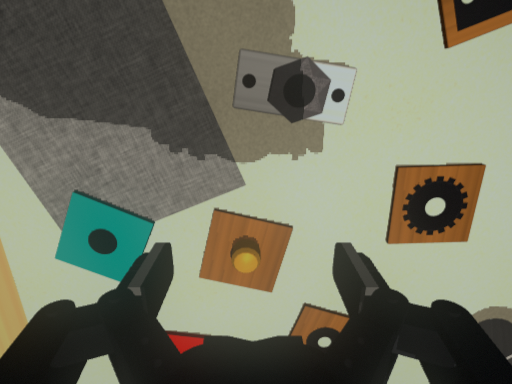

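nudge_tcp([
  [0.085,[0.05,0.02,0],[0,0,0.1]],
  [0.085,[0.083,0.035,0],[0,0,0.17]],
  [0.085,[0.083,0.035,0.05],[0,0,0.17]],
  [0.08,[0.083,0.035,0.09],[0,0,0.17]],
  [0.07,[0.083,0.035,0.099],[0,0,0.17]],
])

```text
clock: 7.52
position: [0.4833, -0.0916, 0.0263]
tool_rot: [-3.138, 0.0, 1.4]
force: [-0.9, -0.5, 1.0]
grip_width: 0.0699
finger_force: 0.0
```

nudge_tcp([
  [0.055,[0,0,0],[0,0,0]],
  [0.055,[0,0,0],[0,0,0]],
])

```text
clock: 7.78
position: [0.4854, -0.0915, 0.0296]
tool_rot: [3.14, 0.0, 1.4]
force: [0.5, 1.0, 0.4]
grip_width: 0.0549
finger_force: 0.0
```

```bash
python3 -c "
from h import *
c=calibration('wrist');print(c);print(to_tool(.4845,-.0905,.027))
p,d=grab_frame('wrist');cv2.imwrite('pics/w6.png',p)"
```

```text
{'vfov': 67.99095672999655, 'cx': 252.67993880581915, 'cy': 185.83911732233102, 'eye': array([ 0.49923348, -0.00777342,  0.17242231]), 'attitude': array([ 2.80705459e+00, -2.26704361e-03, -1.69884653e-01])}
[ 0.0008 -0.0011  0.0026]
```

View pics/w6.png

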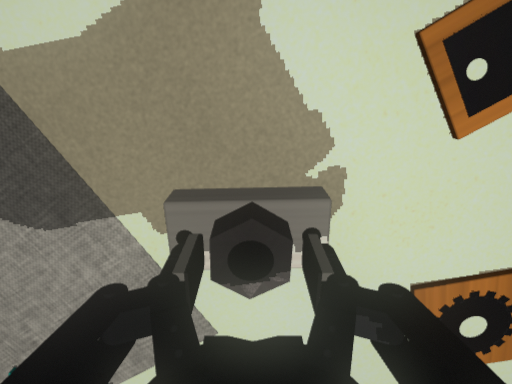

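nudge_tcp([
  [0.0,[0,-0.001,0],[0,0,0]],
  [0.0,[0,-0.001,0],[0,0,0]],
  [0.0,[0,-0.001,0],[0,0,0]],
], clamp_n=50)

```text
clock: 8.2
position: [0.4845, -0.0912, 0.0295]
tool_rot: [3.139, 0.0, 1.4]
force: [-0.9, -0.3, 13.4]
grip_width: 0.041
finger_force: 49.7
```

nudge_tcp([
  [0,[0,0,-0.02],[0,0,0]],
  [0,[0,0,-0.06],[0,0,0]],
  [0,[0.02,0,-0.1],[0,0,0]],
  [0,[0.06,0,-0.1],[0,0,0]],
  [0,[0.12,-0.006,-0.1],[0,0,0]],
])

```text
clock: 8.82
position: [0.4987, 0.0281, 0.1293]
tool_rot: [3.14, 0.0, 1.397]
force: [1.0, 0.3, -2.1]
grip_width: 0.0405
finger_force: 52.3
```

nudge_tcp([
  [0,[0.06,-0.006,0],[0,0,0]],
  [0,[0.12,-0.012,0],[0,0,0]],
  [0,[0.18,-0.018,0],[0,0,0]],
  [0,[0.24,-0.024,0],[0,0,0]],
  [0,[0.30,-0.030,0],[0,0,0]],
])

```text
clock: 9.45
position: [0.5193, 0.331, 0.1289]
tool_rot: [3.141, -0.0, 1.401]
force: [0.5, -0.5, -1.5]
grip_width: 0.0407
finger_force: 52.3
```

nudge_tcp([
  [0,[0,0,0],[0,0,0]],
  [0,[0,0,0],[0,0,0]],
])

```text
clock: 9.7
position: [0.5192, 0.3287, 0.1284]
tool_rot: [3.142, 0.001, 1.401]
force: [0.4, 0.1, -2.5]
grip_width: 0.0407
finger_force: 52.3
```

```bash
python3 -c "
from h import *
c=calibration('wrist');print(c);print(to_tool(.528,.3925,.027))
p,d=grab_frame('wrist');cv2.imwrite('pics/w7.png',p)"
```

```text
{'vfov': 67.99095672999655, 'cx': 252.67993880581915, 'cy': 185.83911732233102, 'eye': array([0.53315461, 0.41244203, 0.27117603]), 'attitude': array([ 2.80643619e+00, -5.10433206e-04, -1.69006565e-01])}
[ 0.0644 -0.0021  0.1013]
```

View pics/w7.png

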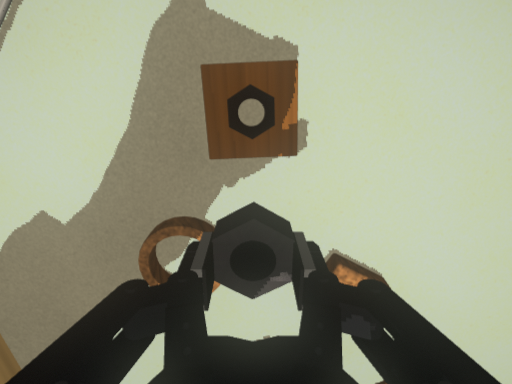

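```bash
python3 - <<'E'
from h import *
c={'vfov': 67.99095672999655, 'cx': 252.67993880581915, 'cy': 185.83911732233102, 'eye': np.array([0.53315461, 0.41244203, 0.27117603]), 'attitude':np.array([ 2.80643619e+00, -5.10433206e-04, -1.69006565e-01])}
P=pt(c,252,111,.006); print(P, to_tool(P[0],P[1],.0115))
E
```

```text
[0.5291917  0.39206529 0.006     ] [ 0.0648 -0.0014  0.1169]
```

nudge_tcp([
  [0,[0.04,-0.001,0],[0,0,0]],
  [0,[0.064,-0.0015,0.04],[0,0,0]],
  [0,[0.064,-0.0015,0.08],[0,0,0]],
  [0,[0.064,-0.0015,0.105],[0,0,0]],
  [0,[0.064,-0.0015,0.113],[0,0,0]],
])

```text
clock: 10.38
position: [0.5287, 0.3907, 0.0142]
tool_rot: [-3.141, 0.002, 1.399]
force: [0.5, 0.5, -0.8]
grip_width: 0.0409
finger_force: 52.2
```

nudge_tcp([
  [0,[0,0,0.002],[0,0,0]],
  [0,[0,0,0.002],[0,0,0]],
])

```text
clock: 10.62
position: [0.5293, 0.3926, 0.0144]
tool_rot: [3.141, -0.001, 1.4]
force: [-0.2, 0.3, -0.8]
grip_width: 0.0409
finger_force: 52.2
```

```bash
python3 -c "
from h import *
print(bot.observe()['force'],to_tool(.529,.392,.0115))"
```

```text
[-0.1535728   0.26680831 -0.83638097] [-0.0006 -0.0002  0.0029]
```

nudge_tcp([
  [0,[0,0,0.001],[0,0,0]],
  [0,[0,0,0.002],[0,0,0]],
  [0,[0,0,0.002],[0,0,0]],
])

```text
clock: 11.0
position: [0.5288, 0.3926, 0.0116]
tool_rot: [3.141, -0.0, 1.401]
force: [-0.6, -1.4, 2.5]
grip_width: 0.0405
finger_force: 52.6
```

nudge_tcp([
  [0,[0,0,0.001],[0,0,0]],
  [0,[0,0,0.001],[0,0,0]],
])

```text
clock: 11.25
position: [0.5288, 0.3927, 0.0115]
tool_rot: [3.141, -0.0, 1.401]
force: [-4.3, -4.8, 19.5]
grip_width: 0.0409
finger_force: 54.6
```

nudge_tcp([
  [0.06,[0,0,-0.002],[0,0,0]],
  [0.07,[0,0,-0.002],[0,0,0]],
  [0.085,[0,0,-0.04],[0,0,0]],
  [0.085,[0,0,-0.09],[0,0,0]],
  [0.085,[-0.05,0,-0.12],[0,0,0]],
])

```text
clock: 11.88
position: [0.5198, 0.3463, 0.1323]
tool_rot: [3.141, -0.004, 1.404]
force: [0.8, -0.5, -0.6]
grip_width: 0.085
finger_force: 0.0
```

nudge_tcp([
  [0.085,[-0.06,0.006,0],[0,0,-0.08]],
  [0.085,[-0.12,0.012,0],[0,0,-0.17]],
  [0.085,[-0.18,0.018,0],[0,0,-0.17]],
  [0.085,[-0.2,0.025,0],[0,0,-0.17]],
  [0.085,[-0.2,0.025,0],[0,0,-0.17]],
])

```text
clock: 12.5
position: [0.5114, 0.1402, 0.1304]
tool_rot: [3.141, 0.0, 1.568]
force: [-0.4, 0.6, 0.3]
grip_width: 0.0851
finger_force: 0.0
```

```bash
cat >> h.py <<'E'
def cloud(name):
    c=calibration(name); p,d=grab_frame(name)
    f=192/np.tan(np.radians(c['vfov']/2)); M=R.from_euler('xyz',c['attitude']).as_matrix()
    v,u=np.mgrid[:384,:512]; X=np.stack([(u-c['cx'])/f*d,(v-c['cy'])/f*d,d],-1)@M.T+np.array(c['eye'])
    return p,X,d>0
def patch(X,ok,x,y,r,z0,z1):
    m=ok&(np.hypot(X[...,0]-x,X[...,1]-y)<r)&(X[...,2]>z0)&(X[...,2]<z1)
    return X[m]
E
python3 - <<'E'
from h import *
p,X,ok=cloud('wrist'); cv2.imwrite('pics/w8.png',p)
for n,z0,z1 in(('bear',.039,.055),('spr',.017,.032)):
    P=patch(X,ok,.503,.09,.05,z0,z1); c,r=cv2.minEnclosingCircle(P[:,:2].astype(np.float32)); print(n,len(P),c,r,np.median(P[:,2]),P.min(0),P.max(0))
print(to_tool(.503,.09,.1),bot.observe()['tool_rot'])
P=patch(X,ok,.529,.392,.04,.02,.04);print('nut',len(P))
E
```

```text
bear 1708 (0.5020250678062439, 0.09199688583612442) 0.022283975034952164 0.04639190967606427 [0.48111313 0.07031373 0.03904129] [0.52343699 0.11398138 0.0484582 ]
spr 1133 (0.5043708086013794, 0.08896365761756897) 0.03254435583949089 0.024113104661346252 [0.47192745 0.059466   0.0170433 ] [0.5360774  0.12113445 0.03194717]
[-0.0519 -0.0081  0.0304] [ 3.14136533e+00 -3.28315895e-04  1.56972166e+00]
nut 0
```

nudge_tcp([
  [0.085,[-0.049,-0.009,0],[0,0,0]],
  [0.085,[-0.05,-0.009,0.03],[0,0,0]],
  [0.085,[-0.05,-0.009,0.07],[0,0,0]],
  [0.08,[-0.05,-0.009,0.095],[0,0,0]],
  [0.07,[-0.05,-0.009,0.102],[0,0,0]],
])

```text
clock: 13.18
position: [0.5012, 0.0934, 0.0271]
tool_rot: [-3.14, -0.0, 1.573]
force: [0.3, 0.4, 0.9]
grip_width: 0.0702
finger_force: 0.0
```

nudge_tcp([
  [0.052,[0,0,0],[0,0,0]],
  [0.052,[0,0,0],[0,0,0]],
])

```text
clock: 13.42
position: [0.5025, 0.0924, 0.0292]
tool_rot: [3.14, -0.0, 1.571]
force: [-0.0, -0.2, 0.4]
grip_width: 0.0517
finger_force: 0.0
```

```bash
python3 -c "
from h import *
print(to_tool(.502,.092,.029))"
```

```text
[-0.0004 -0.0005  0.0002]
```

nudge_tcp([
  [0,[0,0,0],[0,0,0]],
  [0,[0,0,0],[0,0,0]],
  [0,[0,0,0],[0,0,0]],
], clamp_n=50)

```text
clock: 13.8
position: [0.5026, 0.0922, 0.0295]
tool_rot: [3.14, -0.0, 1.571]
force: [-3.6, 0.6, 13.2]
grip_width: 0.042
finger_force: 48.9
```

nudge_tcp([
  [0,[0,0,-0.02],[0,0,0]],
  [0,[0,0,-0.06],[0,0,0]],
  [0,[-0.02,0,-0.1],[0,0,0]],
  [0,[-0.06,0.005,-0.1],[0,0,0]],
  [0,[-0.12,0.01,-0.1],[0,0,0]],
])

```text
clock: 14.42
position: [0.5126, -0.0283, 0.1296]
tool_rot: [3.139, -0.0, 1.573]
force: [1.4, -0.6, -1.1]
grip_width: 0.0422
finger_force: 51.4
```

nudge_tcp([
  [0,[-0.06,0.004,0],[0,0,0]],
  [0,[-0.12,0.008,0],[0,0,0]],
  [0,[-0.18,0.012,0],[0,0,0]],
  [0,[-0.24,0.016,0],[0,0,0]],
  [0,[-0.26,0.02,0],[0,0,0]],
])

```text
clock: 15.05
position: [0.531, -0.2924, 0.1286]
tool_rot: [3.142, 0.001, 1.566]
force: [0.3, 1.0, -2.3]
grip_width: 0.0419
finger_force: 51.4
```

nudge_tcp([
  [0,[0,0,0],[0,0,0]],
])

```text
clock: 15.18
position: [0.5318, -0.2891, 0.1285]
tool_rot: [3.141, 0.0, 1.569]
force: [-0.8, 1.5, -1.3]
grip_width: 0.0426
finger_force: 51.4
```

```bash
python3 - <<'E'
from h import *
p,X,ok=cloud('wrist'); cv2.imwrite('pics/w9.png',p)
# dark outlines on tile: pixels dark near expected centre, at tile height
g=p.max(2)
for n,x,y in(('bear',.537,-.378),('spr',.633,-.2005)):
    m=ok&(np.hypot(X[...,0]-x,X[...,1]-y)<.042)&(X[...,2]<.014); d=m&(g<60)
    c,r=cv2.minEnclosingCircle(X[d][:,:2].astype(np.float32)); print(n,m.sum(),d.sum(),X[d].mean(0) if d.any() else 0,c,r)
    b=ok&(np.abs(X[...,0]-x)<.07)&(np.abs(X[...,1]-y)<.07)&(X[...,2]<.014)&(cv2.cvtColor(p,cv2.COLOR_BGR2HSV)[...,1]>110)
    if b.any(): print(cv2.minAreaRect((X[b][:,:2]*1000).astype(np.float32)))
print(to_tool(.537,-.378,.0115))
E
```

```text
bear 1 0 0 (0.0, 0.0) 0.0
((538.0801391601562, -378.4810791015625), (83.72589874267578, 80.02886962890625), 71.25737762451172)
spr 7672 3195 [ 0.63254325 -0.19975661  0.00660379] (0.6326231360435486, -0.20053154230117798) 0.031734734773635864
((632.2340087890625, -200.27752685546875), (84.49028778076172, 84.02845001220703), 2.1424100399017334)
[-0.0906  0.0049  0.117 ]
```

View pics/w9.png

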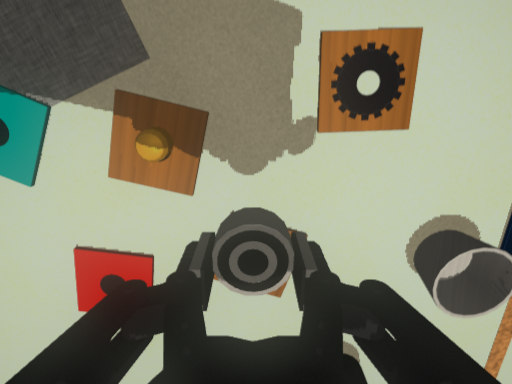

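nudge_tcp([
  [0,[-0.05,0.003,0],[0,0,0]],
  [0,[-0.089,0.005,0.02],[0,0,0]],
  [0,[-0.089,0.005,0.06],[0,0,0]],
  [0,[-0.089,0.005,0.1],[0,0,0]],
  [0,[-0.089,0.005,0.113],[0,0,0]],
])

```text
clock: 15.85
position: [0.5367, -0.3746, 0.0136]
tool_rot: [-3.139, -0.002, 1.573]
force: [0.2, 0.2, -0.9]
grip_width: 0.0419
finger_force: 51.4
```

nudge_tcp([
  [0,[0,0,0.001],[0,0,0]],
  [0,[0,0,0.002],[0,0,0]],
  [0,[0,0,0.002],[0,0,0]],
])

```text
clock: 16.23
position: [0.5375, -0.3773, 0.0146]
tool_rot: [3.14, 0.001, 1.571]
force: [0.9, 0.3, -1.2]
grip_width: 0.0421
finger_force: 51.4
```

nudge_tcp([
  [0,[0,0,0.001],[0,0,0]],
  [0,[0,0,0.002],[0,0,0]],
  [0,[0,0,0.002],[0,0,0]],
  [0,[0,0,0.003],[0,0,0]],
  [0,[0,0,0.003],[0,0,0]],
])

```text
clock: 16.85
position: [0.5371, -0.3773, 0.0116]
tool_rot: [3.141, 0.001, 1.571]
force: [-6.7, 3.0, 21.1]
grip_width: 0.0421
finger_force: 53.8
```

nudge_tcp([
  [0.06,[0,0,-0.002],[0,0,0]],
  [0.07,[0,0,-0.002],[0,0,0]],
  [0.085,[0,0,-0.04],[0,0,0]],
  [0.085,[0,0,-0.09],[0,0,0]],
  [0.085,[0.05,0,-0.12],[0,0,0]],
])

```text
clock: 17.48
position: [0.5368, -0.3298, 0.1321]
tool_rot: [3.14, 0.002, 1.566]
force: [1.1, 1.1, 0.5]
grip_width: 0.0851
finger_force: 0.0
```

nudge_tcp([
  [0.085,[0.06,0,0],[0,0,0]],
  [0.085,[0.12,0,0],[0,0,0]],
  [0.085,[0.18,-0.01,0],[0,0,0]],
  [0.085,[0.24,-0.02,0],[0,0,0]],
  [0.085,[0.30,-0.03,0],[0,0,0]],
])

```text
clock: 18.1
position: [0.5065, -0.0253, 0.1304]
tool_rot: [3.141, -0.0, 1.571]
force: [0.9, 0.8, -0.5]
grip_width: 0.0852
finger_force: 0.0
```

nudge_tcp([
  [0.085,[0.06,0,0],[0,0,0]],
  [0.085,[0.085,0,0],[0,0,0]],
  [0.085,[0.085,0,0],[0,0,0]],
])

```text
clock: 18.48
position: [0.5069, 0.0601, 0.1304]
tool_rot: [3.141, -0.001, 1.574]
force: [-0.2, -0.7, 0.1]
grip_width: 0.0849
finger_force: 0.0
```

```bash
python3 - <<'E'
from h import *
p,X,ok=cloud('wrist')
P=patch(X,ok,.503,.09,.05,.017,.032); c,r=cv2.minEnclosingCircle(P[:,:2].astype(np.float32)); print(len(P),c,r,np.median(P[:,2]),P.min(0),P.max(0))
print(to_tool(c[0],c[1],.0))
P=patch(X,ok,.483,-.089,.07,.018,.03); print('block',cv2.minAreaRect((P[:,:2]*1000).astype(np.float32)))
p,X,ok=cloud('top')
for n,x,y,z in(('bear',.537,-.378,.028),('nut',.529,.392,.028),('cap',.443,-.255,.03)):
    P=patch(X,ok,x,y,.04,z-.008,z+.008); c,r=cv2.minEnclosingCircle(P[:,:2].astype(np.float32)); print(n,len(P),c,r,np.median(P[:,2]))
E
```

```text
3627 (0.50412917137146, 0.08851810544729233) 0.03232836723327637 0.024177957419084184 [0.47195866 0.05700568 0.01702471] [0.53557013 0.12076416 0.02689357]
[ 0.0301 -0.0028  0.1302]
block ((482.99420166015625, -88.03771209716797), (47.232078552246094, 96.13793182373047), 81.73346710205078)
bear 166 (0.5375750660896301, -0.37688785791397095) 0.02272084914147854 0.027742052556830377
nut 169 (0.5295242071151733, 0.39221543073654175) 0.024216044694185257 0.02808486826098755
cap 0 (0.0, 0.0) 0.0 nan
  return _methods._mean(a, axis=axis, dtype=dtype,
  ret = ret.dtype.type(ret / rcount)
```

nudge_tcp([
  [0.085,[0.029,-0.003,0],[0,0,0]],
  [0.085,[0.029,-0.003,0.04],[0,0,0]],
  [0.085,[0.029,-0.003,0.08],[0,0,0]],
  [0.085,[0.029,-0.003,0.115],[0,0,0]],
  [0.085,[0.029,-0.003,0.122],[0,0,0]],
])

```text
clock: 19.2
position: [0.503, 0.0856, 0.0067]
tool_rot: [-3.139, 0.001, 1.57]
force: [0.2, -0.3, 0.6]
grip_width: 0.0849
finger_force: 0.0
```

nudge_tcp([
  [0.085,[0,0,0],[0,0,0]],
  [0.085,[0,0,0],[0,0,0]],
])

```text
clock: 19.45
position: [0.5048, 0.0867, 0.0095]
tool_rot: [3.14, -0.0, 1.57]
force: [0.2, -0.1, 0.9]
grip_width: 0.0853
finger_force: 0.0
```

```bash
python3 -c "
from h import *
print(to_tool(.504,.0885,.006))"
```

```text
[ 0.0018 -0.0008  0.0035]
```

nudge_tcp([
  [0,[0,0,0],[0,0,0]],
  [0,[0,0,0],[0,0,0]],
  [0,[0,0,0],[0,0,0]],
], clamp_n=60)

```text
clock: 19.82
position: [0.5045, 0.0868, 0.0095]
tool_rot: [3.14, 0.0, 1.57]
force: [-3.0, -1.9, 18.5]
grip_width: 0.0615
finger_force: 60.5
```

nudge_tcp([
  [0,[0,0,-0.01],[0,0,0]],
  [0,[0,0,-0.04],[0,0,0]],
  [0,[0,0,-0.08],[0,0,0]],
  [0,[-0.04,0.018,-0.08],[0,0,0]],
  [0,[-0.09,0.04,-0.08],[0,0,0]],
])

```text
clock: 20.45
position: [0.5445, -0.0034, 0.0895]
tool_rot: [3.14, -0.0, 1.573]
force: [0.6, 0.8, -5.1]
grip_width: 0.0616
finger_force: 67.6
```

nudge_tcp([
  [0,[-0.055,0.024,0],[0,0,0]],
  [0,[-0.11,0.048,0],[0,0,0]],
  [0,[-0.16,0.07,0],[0,0,0]],
  [0,[-0.199,0.088,0],[0,0,0]],
  [0,[-0.199,0.088,0],[0,0,0]],
])

```text
clock: 21.08
position: [0.6318, -0.2062, 0.0881]
tool_rot: [-3.141, 0.001, 1.566]
force: [0.2, 0.7, -4.7]
grip_width: 0.0613
finger_force: 67.8
```

nudge_tcp([
  [0,[0,0,0.03],[0,0,0]],
  [0,[0,0,0.055],[0,0,0]],
  [0,[0,0,0.068],[0,0,0]],
  [0,[0,0,0.068],[0,0,0]],
])

```text
clock: 21.58
position: [0.6316, -0.2016, 0.02]
tool_rot: [-3.14, -0.001, 1.571]
force: [0.7, -0.7, -4.3]
grip_width: 0.0611
finger_force: 67.7
```

```bash
python3 -c "
from h import *
print(to_tool(.6325,-.202,.0155))"
```

```text
[-0.0004  0.001   0.0045]
```

nudge_tcp([
  [0,[0,0.001,0.002],[0,0,0]],
  [0,[0,0.001,0.003],[0,0,0]],
  [0,[0,0.001,0.0045],[0,0,0]],
  [0,[0,0.001,0.0045],[0,0,0]],
])

```text
clock: 22.08
position: [0.6329, -0.2021, 0.0159]
tool_rot: [-3.142, 0.0, 1.571]
force: [-0.1, 0.6, -5.0]
grip_width: 0.0613
finger_force: 67.7
```

nudge_tcp([
  [0,[0,0,0.001],[0,0,0]],
  [0,[0,0,0.002],[0,0,0]],
  [0,[0,0,0.002],[0,0,0]],
])

```text
clock: 22.45
position: [0.6331, -0.2021, 0.0156]
tool_rot: [3.141, 0.001, 1.571]
force: [-11.4, 1.9, 24.4]
grip_width: 0.0615
finger_force: 71.0
```

nudge_tcp([
  [0.085,[0,0,-0.002],[0,0,0]],
  [0.085,[0,0,-0.002],[0,0,0]],
  [0.085,[0,0,-0.03],[0,0,0]],
  [0.085,[0,0,-0.08],[0,0,0]],
  [0.085,[0.03,-0.04,-0.1],[0,0,-0.18]],
])

```text
clock: 23.08
position: [0.5951, -0.173, 0.1161]
tool_rot: [3.137, 0.002, 1.751]
force: [-0.6, 1.0, -1.2]
grip_width: 0.0851
finger_force: 0.0
```

nudge_tcp([
  [0.085,[0.03,-0.04,0],[0,0,-0.18]],
  [0.085,[0.05,-0.06,0],[0,0,-0.36]],
  [0.085,[0.07,-0.09,0],[0,0,-0.54]],
  [0.085,[0.084,-0.11,0],[0,0,-0.72]],
  [0.085,[0.084,-0.11,0],[0,0,-0.9]],
])

```text
clock: 23.7
position: [0.4686, -0.1087, 0.1141]
tool_rot: [-3.141, 0.0, 2.658]
force: [0.7, -0.4, -0.1]
grip_width: 0.085
finger_force: 0.0
```

nudge_tcp([
  [0.085,[0,0,0],[0,0,-0.18]],
  [0.085,[0,0,0],[0,0,-0.346]],
  [0.085,[0,0,0],[0,0,-0.346]],
  [0.085,[0,0,0],[0,0,-0.346]],
])

```text
clock: 24.2
position: [0.4698, -0.1091, 0.1138]
tool_rot: [3.142, 0.0, 2.993]
force: [-0.2, -0.1, 0.5]
grip_width: 0.0848
finger_force: 0.0
```

```bash
python3 - <<'E'
from h import *
print(bot.observe()['qpos'])
p,X,ok=cloud('wrist'); cv2.imwrite('pics/w10.png',p)
P=patch(X,ok,.483,-.088,.07,.018,.03)
if len(P)>50:print('block',len(P),cv2.minAreaRect((P[:,:2]*1000).astype(np.float32)))
print(to_tool(.483,-.088,.009))
p,X,ok=cloud('top');cv2.imwrite('pics/t10.png',p)
for n,x,y,z in(('bear',.537,-.378,.028),('nut',.529,.392,.028),('cap',.443,-.255,.03),('spr',.632,-.2,.03)):
    P=patch(X,ok,x,y,.04,z-.008,z+.008)
    if len(P):
        c,r=cv2.minEnclosingCircle(P[:,:2].astype(np.float32)); print(n,len(P),c,r,np.median(P[:,2]))
P=patch(X,ok,.483,-.088,.07,.018,.03)
if len(P)>50:print('block',len(P),cv2.minAreaRect((P[:,:2]*1000).astype(np.float32)))
E
```

```text
[ 0.77575201  0.62891123 -0.90572947  2.03814124  0.69217565  0.81135156
  0.87837373]
block 5321 ((482.0968017578125, -89.14998626708984), (45.92483901977539, 95.95415496826172), 81.41888427734375)
[-0.01    0.0228  0.1048]
bear 166 (0.5381538271903992, -0.3775886595249176) 0.023073596879839897 0.027599372680351952
nut 173 (0.5299573540687561, 0.39264506101608276) 0.023711368441581726 0.02775609157713177
spr 7 (0.6570699214935303, -0.22003903985023499) 0.01093894150108099 0.02736227795664381
block 243 ((463.658935546875, -85.77122497558594), (45.77334976196289, 53.909080505371094), 79.63858032226562)
```

nudge_tcp([
  [0.085,[-0.0098,0.0224,0],[0,0,0]],
  [0.085,[-0.0098,0.0224,0.04],[0,0,0]],
  [0.085,[-0.0098,0.0224,0.08],[0,0,0]],
  [0.085,[-0.0098,0.0224,0.1],[0,0,0]],
  [0.07,[-0.0098,0.0224,0.105],[0,0,0]],
])

```text
clock: 24.92
position: [0.4822, -0.088, 0.008]
tool_rot: [3.142, -0.001, 2.996]
force: [0.5, 0.0, 0.3]
grip_width: 0.0705
finger_force: 0.0
```

nudge_tcp([
  [0.07,[0,0,0],[0,0,0]],
  [0.07,[0,0,0],[0,0,0]],
])

```text
clock: 25.18
position: [0.4831, -0.0885, 0.0096]
tool_rot: [-3.141, 0.001, 2.996]
force: [-0.2, 0.1, 0.3]
grip_width: 0.0699
finger_force: 0.0
```

```bash
python3 -c "
from h import *
print(to_tool(.4825,-.0885,.008))"
```

```text
[ 0.0006 -0.0001  0.0016]
```

nudge_tcp([
  [0,[0,0,0],[0,0,0]],
  [0,[0,0,0],[0,0,0]],
  [0,[0,0,0],[0,0,0]],
], clamp_n=70)

```text
clock: 25.55
position: [0.4829, -0.0885, 0.0096]
tool_rot: [-3.141, 0.001, 2.996]
force: [-3.8, -0.6, 17.2]
grip_width: 0.0441
finger_force: 69.6
```

nudge_tcp([
  [0,[0,0,-0.01],[0,0,0]],
  [0,[0,0,-0.04],[0,0,0]],
  [0,[0,0,-0.08],[0,0,0]],
  [0,[-0.03,0.02,-0.08],[0,0,-0.17]],
  [0,[-0.06,0.04,-0.08],[0,0,-0.34]],
])

```text
clock: 26.18
position: [0.5488, -0.0577, 0.09]
tool_rot: [-3.141, 0.001, -2.942]
force: [0.5, -1.1, -2.7]
grip_width: 0.044
finger_force: 73.1
```

nudge_tcp([
  [0,[0,0,0],[0,0,-0.175]],
  [0,[0,0,0],[0,0,-0.175]],
])

```text
clock: 26.42
position: [0.5475, -0.0574, 0.0888]
tool_rot: [3.141, -0.0, -2.772]
force: [-0.2, 0.6, -2.7]
grip_width: 0.044
finger_force: 73.1
```

```bash
python3 - <<'E'
from h import *
for n in('wrist','scene','top'):
    p,X,ok=cloud(n); h=cv2.cvtColor(p,cv2.COLOR_BGR2HSV)[...,1]; g=p.max(2)
    x,y=.655,-.004
    near=ok&(np.hypot(X[...,0]-x,X[...,1]-y)<.075)&(X[...,2]<.014)&(X[...,2]>-.003)
    b=near&((h>110)|(g<50)); 
    if b.sum()>50: print(n,b.sum(),cv2.minAreaRect((X[b][:,:2]*1000).astype(np.float32)))
s=bot.observe();print(s['position'],s['tool_rot'],s['qpos'],to_tool(.655,-.004,.016))
E
```

```text
wrist 542 ((668.1461181640625, 13.935150146484375), (47.84580993652344, 90.98997497558594), 63.37226486206055)
scene 1093 ((655.3067016601562, -7.531497955322266), (111.77222442626953, 63.450714111328125), 21.04727554321289)
top 152 ((643.6771240234375, 19.351816177368164), (107.48994445800781, 20.974441528320312), 27.12110710144043)
[ 0.54745823 -0.05783133  0.08897528] [-3.14136854e+00 -2.69277163e-04 -2.77558180e+00] [ 0.65126691  0.79435436 -0.96087844  1.87671511  0.82061694  0.92673344
  1.22876916] [-0.1197  0.0118  0.0729]
```

nudge_tcp([
  [0,[-0.05,0.006,0],[0,0,0]],
  [0,[-0.1,0.01,0],[0,0,0]],
  [0,[-0.1193,0.0125,0.02],[0,0,0]],
  [0,[-0.1193,0.0125,0.055],[0,0,0]],
  [0,[-0.1193,0.0125,0.067],[0,0,0]],
])

```text
clock: 27.2
position: [0.6534, -0.0028, 0.0202]
tool_rot: [3.141, -0.002, -2.773]
force: [-0.5, -0.9, -1.8]
grip_width: 0.0444
finger_force: 73.0
```

nudge_tcp([
  [0,[0,0,0],[0,0,0]],
  [0,[0,0,0],[0,0,0]],
])

```text
clock: 27.45
position: [0.655, -0.0028, 0.0232]
tool_rot: [-3.141, 0.001, -2.772]
force: [0.8, -0.3, -2.4]
grip_width: 0.0441
finger_force: 73.0
```

```bash
python3 -c "
from h import *
print(to_tool(.655,-.005,.0155))"
```

```text
[ 0.0009 -0.0021  0.0077]
```

nudge_tcp([
  [0,[0.001,-0.002,0.003],[0,0,0]],
  [0,[0.001,-0.002,0.005],[0,0,0]],
  [0,[0.001,-0.002,0.007],[0,0,0]],
  [0,[0.001,-0.002,0.007],[0,0,0]],
])

```text
clock: 27.95
position: [0.6544, -0.0051, 0.0158]
tool_rot: [-3.141, 0.0, -2.772]
force: [-6.5, -3.4, 13.9]
grip_width: 0.0441
finger_force: 74.9
```

nudge_tcp([
  [0,[0,0,0.001],[0,0,0]],
  [0,[0,0,0.001],[0,0,0]],
])

```text
clock: 28.2
position: [0.6544, -0.0051, 0.0157]
tool_rot: [-3.14, 0.0, -2.772]
force: [-12.6, -5.8, 30.3]
grip_width: 0.044
finger_force: 76.8
```

Release, lift, and back off to verify from the fixed cameras.

nudge_tcp([
  [0.07,[0,0,-0.002],[0,0,0]],
  [0.085,[0,0,-0.002],[0,0,0]],
  [0.085,[0,0,-0.04],[0,0,0]],
  [0.085,[0,0,-0.09],[0,0,0]],
  [0.085,[0.04,0,-0.14],[0,0,0]],
])

```text
clock: 28.82
position: [0.6185, -0.0176, 0.1539]
tool_rot: [3.14, 0.001, -2.77]
force: [-0.1, -1.2, 0.8]
grip_width: 0.0854
finger_force: 0.0
```

nudge_tcp([
  [0.085,[0.06,0.03,0],[0,0,0]],
  [0.085,[0.12,0.06,0],[0,0,0]],
  [0.085,[0.16,0.09,0],[0,0,0]],
  [0.085,[0.18,0.13,0],[0,0,0]],
  [0.085,[0.18,0.13,0],[0,0,0]],
])

```text
clock: 29.45
position: [0.4015, 0.0382, 0.153]
tool_rot: [-3.14, 0.0, -2.768]
force: [0.5, -1.3, -0.6]
grip_width: 0.0851
finger_force: 0.0
```

```bash
python3 - <<'E'
from h import *
for n in('scene','top'):
    p,X,ok=cloud(n); h=cv2.cvtColor(p,cv2.COLOR_BGR2HSV)[...,1]; g=p.max(2);cv2.imwrite(f'pics/{n}F.png',p)
    for k,x,y,z in(('bear',.537,-.378,.028),('nut',.529,.392,.028),('cap',.443,-.255,.029),('spr',.632,-.2,.03),('blk',.655,-.005,.03)):
        P=patch(X,ok,x,y,.06,z-.006,z+.006)
        T=X[ok&(np.hypot(X[...,0]-x,X[...,1]-y)<.075)&(X[...,2]<.012)&(X[...,2]>-.004)&(h>110)]
        if len(P)>5: print(n,k,len(P),[np.round(a,1) for a in cv2.minAreaRect((P[:,:2]*1000).astype(np.float32))],np.median(P[:,2]).round(4),P[:,:2].ptp(0) if hasattr(P,'ptp') else '')
        if len(T)>5: print('   tile',[np.round(a,1) for a in cv2.minAreaRect((T[:,:2]*1000).astype(np.float32))])
a=cv2.imread('pics/sceneF.png')[140:330,60:460]; cv2.imwrite('pics/cF.png',cv2.resize(a,None,fx=2,fy=2,interpolation=2))
E
```

```text
scene bear 259 [array([ 539.6, -378.9]), array([43.8, 41.1]), np.float64(41.2)] 0.0276 
   tile [array([ 537.8, -380.1]), array([83.6, 83. ]), np.float64(72.9)]
scene nut 228 [array([531. , 389.2]), array([41.7, 46.7]), np.float64(48.5)] 0.0272 
   tile [array([528., 390.]), array([83.1, 82.8]), np.float64(81.4)]
scene cap 85 [array([ 446.6, -254.4]), array([24. , 27.8]), np.float64(2.8)] 0.0274 
   tile [array([ 442.2, -257.8]), array([81.5, 83.8]), np.float64(76.6)]
scene spr 568 [array([ 635.3, -201.7]), array([62.8, 62.1]), np.float64(2.0)] 0.0294 
   tile [array([ 633.7, -202.2]), array([80.8, 80.9]), np.float64(2.4)]
scene blk 829 [array([655.8,  -6.5]), array([96.8, 46.6]), np.float64(21.4)] 0.0295 
   tile [array([656.6,  -8.1]), array([109.5,  62.1]), np.float64(22.3)]
top bear 150 [array([ 537.9, -376.3]), array([40.8, 42.6]), np.float64(46.1)] 0.0272 
   tile [array([ 535.9, -376.4]), array([81.9, 81.3]), np.float64(70.6)]
top nut 165 [array([529.5, 393.3]), array([43.3, 45.2]), np.float64(44.1)] 0.0273 
   tile [array([527.3, 392.8]), array([83. , 80.9]), np.float64(82.8)]
top cap 66 [array([ 445.1, -253.1]), array([27.6, 27. ]), np.float64(40.0)] 0.028 
   tile [array([ 442.2, -255.4]), array([82.5, 79.1]), np.float64(75.1)]
top spr 292 [array([ 633.5, -198.9]), array([61.5, 61.9]), np.float64(87.9)] 0.0294 
   tile [array([ 631.7, -198.7]), array([82.2, 81.1]), np.float64(2.4)]
top blk 422 [array([655. ,  -4.6]), array([96.1, 46.4]), np.float64(21.0)] 0.0295 
   tile [array([652.3,  -5.3]), array([110. ,  63.2]), np.float64(21.2)]
```

View pics/cF.png

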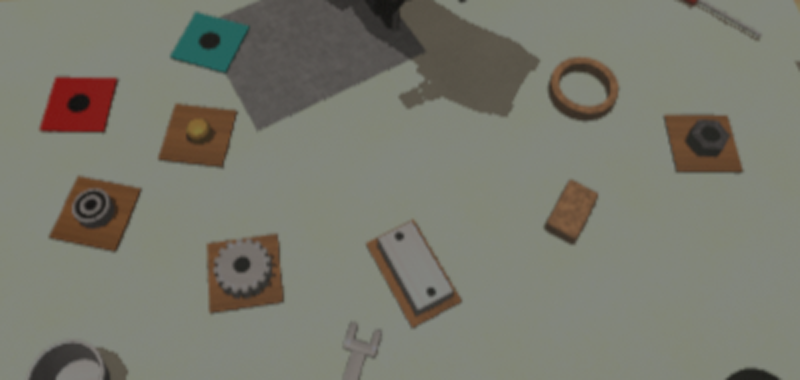

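All five parts lie flat on their own tiles, each within about 6 mm of the tile's centre by the fixed cameras, and the block is within about 1° of its rectangle.

```bash
python3 -c "
from workcell import job
print(job.job_done())"
```

```text
the job is handed in; nothing more can be done
None
```

I handed the job in at about 29.5 s on the robot's clock, with all five parts flat and right way up on their own tiles; the last camera check put each centre within about 6 mm of its tile's centre and the block within about 1° of its rectangle, and no verdict was returned.

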